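# Clear the drying box and crack its stuck lid

### The arm

A 6-joint arm with a two-finger parallel gripper is mounted at the origin on the work surface. World frame = base frame: x ahead of the robot, y to its left, z up, the work surface at z = 0. Lengths are in m, angles in rad, forces in N, time in s.
With the tool pointing down it reaches from about 0.275 to 0.825 m from the base axis. Payload 5.2 kg.
Tool frame: the origin (TCP) lies at the very end of the fingers, on their centre line; the grasp point (between the pads) lies 19 mm behind it (ctrl.grasp_offset is the distance from the TCP to the grasp point, in m); z points along the fingers, y is the line along which they close (so a half turn about z gives the same grasp; the last joint's range is limited). The gripper opens to 93 mm and grips with 3 to 60 N. Pads are 15 mm wide; open, the fingers measure 128 mm over their backs; the gripper's body (75 mm by 188 mm) begins 65 mm behind the grasp point.
Start: joints at [1.059, 0.259, 1.535, -0, 1.348, -0.203], TCP at [0.167, 0.524, 0.219] pointing down, gripper open.
Joint ranges: [-3.14, 3.14], [-0.91, 2.08], [0.19, 2.58], [-1.22, 4.36], [0.22, 2.71], [-3.12, 3.12]. Speed limits (rad/s): [2.57, 2.57, 3.14, 3.14, 3.14, 3.14].

### API

Orientations are given as a unit quaternion [w, x, y, z].
In Python, from workcell import ctrl gives the robot as it stands.
- The arm moves only by the shell command python3 -m jog 'ROWS'. ROWS is JSON, a list of rows, each an object with "xyz": the shift along the tool's x, y, z in mm, a list of three; "twist": the turn, a rotation vector about the tool's x, y, z in degrees, a list of three; "hand": the closure, from 0 (fully open) to 1 (shut). In form: [{"xyz": [x, y, z], "twist": [rx, ry, rz], "hand": hand}, ...]. A call has 1 to 5 rows; each row shifts and turns the commanded pose from where the row before left it, along the tool's axes as they then stand; what a row does not reach is not made up. A row lasts 1/10 s, in which the tool goes at most 50 mm and 8.59 degrees, less where a joint would pass 70% of its speed; a pose out of reach is approached as far as the arm can. A call is refused whole if a number of a shift passes 50 or a number of a turn 8.59, either way. A call with a gripper value outside its range is refused whole. The fingers move at their own pace and stop on an object; the grip force is fixed at half the most. Time passes only in rows, so rows that do not move let the fingers close. It gives the time, the measured TCP pose, the force, the opening and the grip force at its end, in the units of the state.
- ctrl.state(): the state, without advancing time (a new reading comes with each control period).
- ctrl.read_camera(name): name is "side" or "top"; returns (picture, depth): 400x640x3 uint8, red, green, blue; 400x640 float32, m along the optical axis (not along the pixel's ray), 0 where there is no reading.
- ctrl.camera_params(name): a dict with "intrinsics" (3x3 intrinsics, pixels), "k1" (the pictures are not rectified: a ray, as slopes to the right and down, at radius r is drawn at 1 + k1 r^2 times it, then the intrinsics apply), "pose" (4x4, takes a point from camera to world coordinates). Camera axes: x right, y up, looking along -z (the intrinsics and any distortion apply to the point x, -y, -z); pixel columns grow to the right and rows downward; lengths in m; the calibration is good to about 2 mm. A picture is of the moment at which its call begins. camera_params takes no time and is no camera call.
- ctrl.finish_job(): hands the job in; it is judged then, once.
Trained networks look in the newest picture that a camera, given by its name, has taken for a name from the list of things; names that differ only in an ending like _2 or _b are one class to them, and where a whole thing is asked for, a point or a joint stands for the part that bears it (a point fixed in the world has none). Each returns a list of dicts, best first, with "score" (0 to 1); they miss things now and then, are a little off and sometimes report something else, mostly with a low value. They report only what shows in the picture. A call takes as long as a camera call. They do not tell look-alikes from the thing itself.
- ctrl.spot_in(camera, thing): "point" ([row, column] in pixels, amid what is visible of it).
- ctrl.masks_of(camera, thing): "pixels" (400x640 bool, what is visible of it) and "point" ([row, column] in pixels, amid what is visible of it).
The state is a dict: "t": time; "q": joint angles; "qvel": joint speeds; "joint_torque": joint torques, N m; "position": TCP position; "tcp_rot": TCP orientation; "contact_force": force on the tool from outside, world axes, zero at the start; "wrist_torque": the same for the moment, N m; "opening": finger opening in m; "finger_force": force on a finger pad.
Only numpy, scipy, OpenCV 4.12 (cv2) and the standard library are available. Lean on these libraries where they do the work, as an engineer would, in place of code of your own. Each camera call takes 0.05 s, during which the arm holds its last target. There are 200 camera calls.

### The job

The plywood screw caddy is standing on the lid of the drying box: hang it by the slot in its handle board on the hook of the steel stand and let go of it. Then pull the lid up by its orange tab until the stuck rubber seal lets go, without letting it fly wide open, and hold it slightly open with its front edge about five centimetres above the rim. Finish while still gripping the tab and holding the lid still there, and leave everything else on the bench where it is.

Things in the scene. Friction and masses are not known exactly. Their poses are not given: they have to be found in the camera images.
- drying_box: Clear plastic tub with grey trim and a blue lid, bolted to the bench: 200 deep (x) x 240 wide (y) x 100 mm high. Origin: centre of its underside; z up. The lid hinges along the +x rim; its front edge with the tab is at -x, roughly facing the robot. The shut lid's flat top is 112 mm above the bench. The white and orange parts inside do not matter.
- lid_angle (a joint): Lid angle in rad: 0 shut, grows as the front edge (200 mm from the hinge) rises; 0.25 lifts it 50 mm. Stop at 0.9. Stuck seal: a slow vertical pull at the tab starts moving it at about 10 N, peaks near 17 N with the tab 2 mm up (0.013 rad), lets go at 0.05 rad, springs up with some 10 N till 0.1 rad; beyond, only the lid's weight, 2.3 N. Once free, it falls back to 0.1 if released.
- lid: The blue hinged lid, 10 mm thick, with the orange tab fixed on it. Origin: middle of the hinge axis, on the box's +x rim, 100 mm above the bench. Its y axis is the hinge axis; the lid extends 200 mm to -x and turns up about +y; its top face is at z = 0.012 in its own frame.
- tab_grip (a point): Point to grip on the orange tab, a block 44 long (x) x 16 wide (y) x 38 mm high on the lid near the middle of its front edge, pinched from above across its width (y). The point lies on its centre line, 25 mm above the lid's top and 13 mm below the tab's top; in the lid's frame at (-0.170, 0, 0.037). Axes as the lid's.
- caddy: Loose plywood screw caddy, 0.2 to 0.4 kg: tray 60 (x) x 110 (y) x 32 mm high and an upright handle board along its middle, 12 thick (x), 86 wide (y), reaching 136 mm above the underside. A slot through the board along x is 50 wide, 45 to 87 mm above the underside. Origin: centre of the underside; z up. Starts on the lid, turned up to 25 degrees from the box.
- slot_top (a point): Middle of the upper edge of the caddy's slot, 87 mm above the caddy's underside; the edge that rests on the hook. Axes as the caddy's: the slot runs through along x.
- caddy_grip (a point): Point to grip the caddy: in the band above the slot, 122 mm above its underside (14 mm below the top), pinched across the 12 mm thickness (along the caddy's x), from above.
- hook_stand: Fixed dark steel stand: base 130 x 120 x 12 mm, 18 mm square post up to 246 mm, and an 8 mm round hook arm leaving the post along the stand's -x (roughly to the robot), axis at 240 mm, ending in an upturned tip with a 10 mm red ball at x = -0.088, ball top at 257 mm. Origin: centre of the base's underside.
- hook_seat (a point): Lowest place of the hook on the top of its arm: at (-0.060, 0, 0.2425) in the stand's frame. The hung caddy's slot top rests here. The red tip is 28 mm further to -x and its top is 15 mm higher. Axes as the stand's.
- paper_cup: Brown open paper cup, 72 mm wide, 85 mm high, a bystander. Origin: centre of its underside.
- screwdriver: Screwdriver with a red handle, about 200 mm long and 30 mm thick, lying along its x, a bystander.
- mask_shell: White curved mask part, 95 mm long, about 100 mm wide and 41 mm high, a bystander. Origin: middle of its underside.
- marker: Red marker pen, about 120 mm long, 18 mm thick, lying along its x, a bystander.
- glue_bottle: White glue bottle, 48 mm thick, 120 mm high, a bystander. Origin: centre of its underside.
Not all that is in view belongs to the job. What is shaped like the caddy but pink is not meant. Several things have the shape of the hook_stand; the one meant has the colours described above.

How it is judged:
On the way, in this order (a step that is already met when the one before it is completed fails the run):
1. the caddy hangs on the hook by its slot and has been let go (distance between slot_top and hook_seat below 0.04 m and contact force between caddy and hook_stand above 1 N and contact force between caddy and the fingers below 0.2 N), for 0.3 s.
2. the lid is pulled up by its tab past the seal's peak (value of joint lid_angle above 0.13 rad and contact force between the fingers and lid above 1 N and distance between the grasp point and tab_grip below 0.05 m), for 0.2 s.
At the end, for the whole second after the job is handed in: The fingers grip the orange tab and hold the lid still at 0.16 to 0.40 rad (front edge about 32 to 78 mm up), while the caddy hangs untouched and at rest on the hook: slot top within 40 mm of the hook's seat, leaning less than 0.4 rad (all of step 1 and value of joint lid_angle between 0.16 and 0.4 rad and velocity of joint lid_angle between -0.1 and 0.1 rad/s and contact force between the fingers and lid above 1 N and contact force between caddy and the arm below 0.2 N and angle between caddy's own z axis and vertical below 0.4 rad and linear speed of caddy below 0.1 m/s and distance between the grasp point and tab_grip below 0.05 m); the arm keeps its last pose, push and grip.
It fails at once if the lid flies wide open (beyond 0.6 rad) (value of joint lid_angle above 0.6 rad).
It fails at once if a bystander is moved by more than 40 mm (distance of any of paper_cup, screwdriver, mask_shell, marker, glue_bottle from where it was at the start of the episode above 0.04 m).
It also fails if it takes over 54 s, if anything falls off the work surface, if the arm or the gripper's body presses on something with over 40 N, if the wrist force passes 120 N, or if a joint passes its speed limit or range.

## Working session

There is one attempt and no reset: what is moved stays moved. The work goes in short steps, Python scripts to look and compute and a shell command to move; the robot and the scene stay as the last step left them, time stands still between calls to the robot, and variables do not carry over. Pictures are saved under pics/ and viewed, at most 10 in all, crops included, and the job is handed in when it is done.

```bash
mkdir -p pics; cat > h.py <<'E'
import numpy as np, cv2
from workcell import ctrl
from scipy.spatial.transform import Rotation as R
def cloud(cam):
    im,d=ctrl.read_camera(cam); p=ctrl.camera_params(cam); K=np.array(p["intrinsics"]);T=np.array(p["pose"])
    v,u=np.mgrid[0:400,0:640].astype(np.float64)
    pts=np.stack([u.ravel(),v.ravel()],1).reshape(-1,1,2)
    n=cv2.undistortPoints(pts,K,np.array([p["k1"],0,0,0,0.])).reshape(400,640,2)
    P=np.stack([n[...,0]*d,-n[...,1]*d,-d],-1)@T[:3,:3].T+T[:3,3]
    P[d<=0]=np.nan
    return im,P
def save(im,name,crop=None,s=1):
    if crop: r0,r1,c0,c1=crop; im=im[r0:r1,c0:c1]
    cv2.imwrite(f"pics/{name}.png",cv2.resize(im[...,::-1],None,fx=s,fy=s,interpolation=cv2.INTER_CUBIC))
E
python3 - <<'E'
from h import *
ims=[]
for c in("side","top"):
    im,P=cloud(c); ims.append(im)
    np.savez(f"{c}.npz",im=im,P=P)
    print(c,np.round(ctrl.camera_params(c)["pose"],3).tolist())
    for t in("caddy","hook_stand","drying_box","tab_grip","paper_cup","screwdriver","mask_shell","marker","glue_bottle"):
        for m in ctrl.masks_of(c,t)[:4]:
            q=P[m["pixels"]]; q=q[~np.isnan(q[:,0])]
            print(t,round(m["score"],2),np.round(m["point"]),len(q),np.round(np.nanmedian(q,0),3),np.round(np.percentile(q,2,axis=0),3),np.round(np.percentile(q,98,axis=0),3),im[m["pixels"]].mean(0).astype(int))
save(ims[0],"side0",s=1.25); save(ims[1],"top0",s=1.25)
print(ctrl.state())
E
```

```text
side [[-0.979, 0.159, -0.127, 0.301], [-0.203, -0.756, 0.622, 1.005], [0.003, 0.635, 0.772, 1.424], [0.0, 0.0, 0.0, 1.0]]
caddy 0.96 [279. 346.] 1059 [0.384 0.19  0.039] [0.333 0.154 0.005] [0.437 0.22  0.141] [158  91  99]
caddy 0.83 [260. 253.] 915 [0.65  0.239 0.148] [0.623 0.172 0.117] [0.685 0.278 0.253] [145 116  73]
caddy 0.77 [347. 223.] 1001 [0.686 0.476 0.031] [0.639 0.415 0.002] [0.747 0.523 0.141] [178 114 118]
caddy 0.3 [185. 308.] 1097 [ 0.582 -0.194  0.017] [ 0.523 -0.26   0.006] [ 0.646 -0.139  0.248] [86 81 78]
hook_stand 0.78 [182. 310.] 1117 [ 0.583 -0.194  0.017] [ 0.525 -0.259  0.007] [ 0.646 -0.14   0.249] [87 82 79]
hook_stand 0.73 [258. 255.] 999 [0.649 0.236 0.148] [0.623 0.17  0.116] [0.685 0.278 0.253] [142 114  74]
hook_stand 0.68 [178. 410.] 1142 [ 0.241 -0.295  0.017] [ 0.179 -0.376  0.003] [ 0.305 -0.239  0.247] [118  55 129]
drying_box 0.76 [280. 282.] 5314 [0.574 0.274 0.113] [0.494 0.093 0.01 ] [0.697 0.341 0.135] [ 71  94 125]
tab_grip 0.85 [271. 282.] 3607 [0.582 0.232 0.115] [0.505 0.09  0.108] [0.704 0.332 0.147] [ 57  95 143]
paper_cup 0.79 [228
[... 2166 characters left out ...]
89  81]
{'t': 1.0, 'q': array([ 1.05917110e+00,  2.58559469e-01,  1.53499053e+00,  1.06787558e-06,
        1.34800894e+00, -2.02793725e-01]), 'qvel': array([-0.0002155 ,  0.00166061, -0.00102285, -0.00084144,  0.0008193 ,
        0.00091285]), 'joint_torque': array([ 6.41600527e-04, -4.37194598e+01, -2.84316623e+01,  7.18524470e-02,
        3.11496074e-02, -1.40808112e-05]), 'position': array([0.16714722, 0.52399308, 0.21867838]), 'tcp_rot': array([5.40621618e-06, 1.53802943e-01, 9.88101541e-01, 1.59746025e-05]), 'contact_force': array([ 0.56658451, -0.57913855, -0.09231386]), 'wrist_torque': array([ 0.02522338,  0.01960996, -0.01305665]), 'finger_force': 0.0, 'opening': 0.09299617907496163}
```

View pics/side0.png

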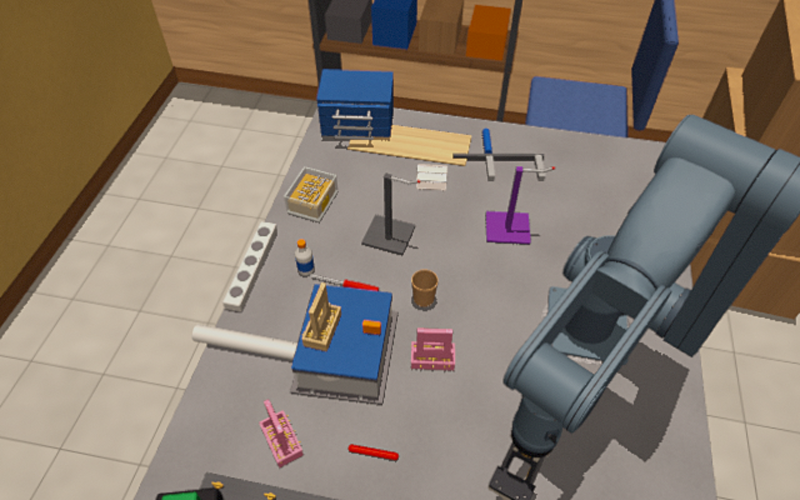

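View pics/top0.png

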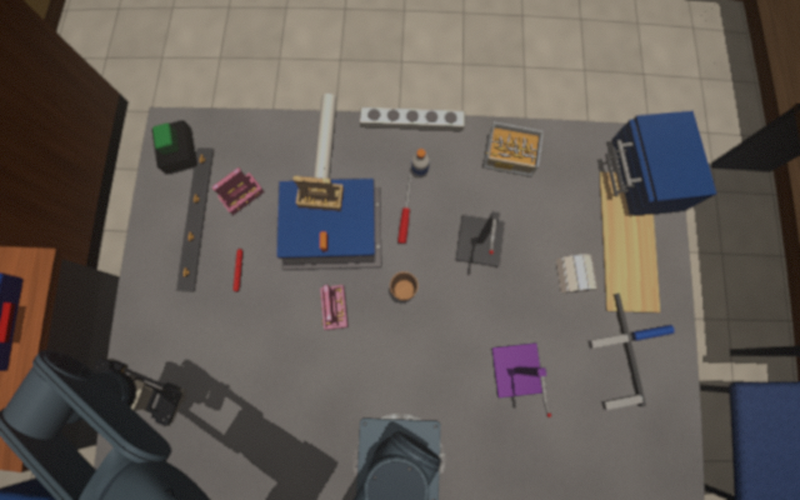

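```bash
python3 - <<'E'
from h import *
for c in("side","top"):
    z=np.load(c+".npz"); P=z["P"];im=z["im"]; F=P.reshape(-1,3);C=im.reshape(-1,3).astype(int)
    hsv=cv2.cvtColor(im,cv2.COLOR_RGB2HSV).reshape(-1,3)
    def box(lo,hi): return np.all((F>lo)&(F<hi),1)
    # caddy handle board
    m=box([.6,.14,.205],[.72,.3,.27]); q=F[m]
    mid=q.mean(0); w,v=np.linalg.eigh(np.cov(q[:,:2].T)); a=v[:,1]
    s=(q[:,:2]-mid[:2])@a; n=(q[:,:2]-mid[:2])@v[:,0]
    print(c,"board",m.sum(),mid,"ang of long axis",np.degrees(np.arctan2(a[1],a[0])),"along",s.min(),s.max(),"n",n.min(),n.max(),"mid",mid[:2]+a*(s.min()+s.max())/2)
    q2=F[box([.6,.14,.235],[.72,.3,.27])]; print(" top pts",len(q2),q2.mean(0),q2.min(0),q2.max(0))
    # orange tab
    o=box([.45,.1,.118],[.62,.35,.17])&(hsv[:,0]<20)&(hsv[:,1]>120)
    q=F[o]; print(" tab",o.sum(),np.round(q.min(0),3),np.round(q.max(0),3),np.round(np.median(q,0),3), "toppart",np.round(q[q[:,2]>.143].mean(0),3))
    # lid rect
    l=box([.45,.05,.105],[.75,.38,.116])&(hsv[:,0]>95)&(hsv[:,0]<130)&(hsv[:,1]>100)
    print(" lid",l.sum(),cv2.minAreaRect((F[l][:,:2]*1000).astype(np.float32)))
    # stand
    for nm,lo,hi in(("post/arm",[.48,-.28,.2],[.68,-.12,.3]),):
        m=box(lo,hi); q=F[m]; print(" ",nm,m.sum(),np.round(q.min(0),3),np.round(q.max(0),3))
        r=m&((hsv[:,0]<8)|(hsv[:,0]>172))&(hsv[:,1]>130); print("  red",r.sum(),np.round(F[r].mean(0),3),np.round(F[r].max(0),3))
        d=m&~r; qq=F[d]; print(np.round(qq[np.argsort(qq[:,0])][::max(1,len(qq)//25)],3).tolist())
    b=box([.5,-.28,.006],[.67,-.12,.016]); print(" base",b.sum(),cv2.minAreaRect((F[b][:,:2]*1000).astype(np.float32)))
im=np.load("top.npz")["im"]; save(im,"crop",(110,290,200,470),2.9)
E
```

```text
side board 252 [0.65192764 0.22937388 0.23752753] ang of long axis 85.96248614868773 along -0.05219103937879965 0.040641647716756456 n -0.009639202104673757 0.004960161654989417 mid [0.65152105 0.22361351]
 top pts 159 [0.6528218  0.22744662 0.24802966] [0.64505728 0.18096844 0.23501527] [0.662536   0.26883966 0.25662356]
 tab 134 [0.513 0.196 0.12 ] [0.556 0.217 0.159] [0.534 0.209 0.145] toppart [0.535 0.206 0.151]
 lid 2098 ((605.7452392578125, 208.3372344970703), (203.57644653320312, 252.87205505371094), 4.0651397705078125)
  post/arm 139 [ 0.494 -0.208  0.2  ] [ 0.594 -0.184  0.264]
  red 4 [ 0.498 -0.186  0.26 ] [ 0.5   -0.184  0.264]
[[0.494, -0.192, 0.253], [0.507, -0.192, 0.246], [0.513, -0.188, 0.249], [0.52, -0.189, 0.251], [0.53, -0.19, 0.243], [0.538, -0.194, 0.242], [0.544, -0.189, 0.251], [0.551, -0.192, 0.247], [0.557, -0.189, 0.248], [0.567, -0.201, 0.24], [0.573, -0.196, 0.247], [0.576, -0.196, 0.21], [0.577, -0.197, 0.213], [0.578, -0.19, 0.253], [0.579, -0.19, 0.21], [0.579, -0.192, 0.203], [0.581, -0.187, 0.25], [0.582, -0.194, 0.248], [0.583, -0.196, 0.231], [0.
[... 972 characters left out ...]
503, -0.19, 0.256], [0.506, -0.193, 0.253], [0.513, -0.194, 0.247], [0.518, -0.191, 0.249], [0.524, -0.19, 0.238], [0.529, -0.195, 0.241], [0.534, -0.192, 0.243], [0.539, -0.194, 0.246], [0.544, -0.198, 0.24], [0.549, -0.2, 0.245], [0.555, -0.201, 0.243], [0.56, -0.197, 0.245], [0.564, -0.195, 0.243], [0.57, -0.201, 0.242], [0.574, -0.208, 0.221], [0.575, -0.2, 0.245], [0.577, -0.195, 0.207], [0.578, -0.192, 0.224], [0.579, -0.197, 0.213], [0.581, -0.197, 0.246], [0.582, -0.197, 0.251], [0.584, -0.206, 0.247], [0.587, -0.193, 0.236], [0.589, -0.194, 0.246], [0.591, -0.206, 0.243]]
 base 935 ((584.3019409179688, -196.60690307617188), (168.22708129882812, 145.5952606201172), 4.958856582641602)
```

View pics/crop.png

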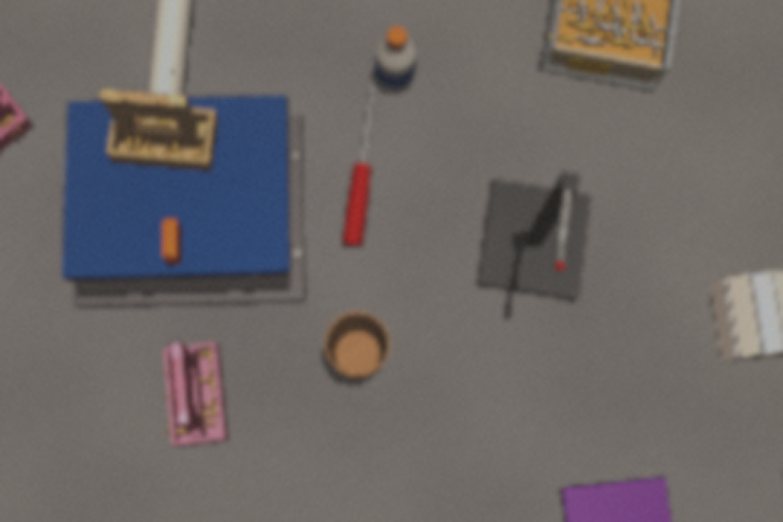

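Three caddy shapes show: wooden on the lid (side r260 c253, top r155 c255), pink at top (151,190), and pink at top (243,268). The one meant is the wooden one on the lid. Two stand shapes show: dark steel with a red tip (top r193 c384) and purple (top r298 c415). The one meant is the dark one. The crop confirms both choices: wooden caddy at about (160,130) in the crop, dark stand at about (535,240).

Estimates, which fit the given heights and sizes:

| Item | Position (m) | Yaw |
|---|---|---|
| caddy | (.653, .224) | −4° |
| stand | (.583, −.197) | −7° |
| tab | (.534, .205) | +4° |

```bash
cat >> h.py <<'E'
def to(x,y,z,yaw=None):
    "tool-axis shift (mm) and turn (deg) from measured TCP to a world TCP position; yaw = of tool y"
    s=ctrl.state(); p=s["position"]; q=s["tcp_rot"]; r=R.from_quat([q[1],q[2],q[3],q[0]])
    print("t",round(s["t"],2),"pos",np.round(p,4),"yawY",np.degrees(np.arctan2(*r.as_matrix()[[1,0],1])).round(2),"shift",np.round(1000*r.inv().apply(np.array([x,y,z])-p),1),"F",np.round(s["contact_force"],1),"open",round(s["opening"],4),round(s["finger_force"],1))
    if yaw is not None:
        c,sn=np.cos(np.radians(yaw)),np.sin(np.radians(yaw)); D=R.from_matrix(np.array([[-sn,c,0],[c,sn,0],[0,0,-1]]).T)
        print("turn",np.round(np.degrees((r.inv()*D).as_rotvec()),2),"shift in turned axes",np.round(1000*D.inv().apply(np.array([x,y,z])-p),1))
E
python3 -m jog '[{"xyz":[0,0,-7],"twist":[0,0,8.5],"hand":0},{"xyz":[0,0,-7],"twist":[0,0,8.5],"hand":0},{"xyz":[0,0,-7],"twist":[0,0,8.5],"hand":0},{"xyz":[0,0,-7],"twist":[0,0,8.5],"hand":0},{"xyz":[0,0,-7],"twist":[0,0,8.5],"hand":0}]'
python3 -m jog '[{"xyz":[0,0,-7],"twist":[0,0,8.5],"hand":0},{"xyz":[0,0,-7],"twist":[0,0,8.5],"hand":0},{"xyz":[0,0,-7],"twist":[0,0,8.5],"hand":0},{"xyz":[0,0,-7],"twist":[0,0,8.5],"hand":0},{"xyz":[0,0,0],"twist":[0,0,0],"hand":0}]'
python3 -c "from h import *;to(.653,.224,.282,-4)"
```

```text
t: 1.5
position: [0.1671, 0.524, 0.2539]
tcp_rot: [0.0, 0.504, 0.864, -0.0]
contact_force: [-0.5, 0.1, -0.0]
opening: 0.0928
finger_force: 0.0
t: 2.0
position: [0.1674, 0.5244, 0.2827]
tcp_rot: [-0.0, 0.733, 0.68, 0.001]
contact_force: [0.3, 0.6, 0.4]
opening: 0.093
finger_force: 0.0
t 2.0 pos [0.1674 0.5244 0.2827] yawY -4.27 shift [-263.5  506.6    0.6] F [0.3 0.6 0.4] open 0.093 0.0
turn [ 0.05 -0.1  -0.27] shift in turned axes [-265.8  505.4    0.7]
```

```bash
python3 -m jog '[{"xyz":[-22,42,0],"twist":[0,0,0],"hand":0},{"xyz":[-22,42,0],"twist":[0,0,0],"hand":0},{"xyz":[-22,42,0],"twist":[0,0,0],"hand":0},{"xyz":[-22,42,0],"twist":[0,0,0],"hand":0},{"xyz":[-22,42,0],"twist":[0,0,0],"hand":0}]' >/dev/null
python3 -m jog '[{"xyz":[-22,42,0],"twist":[0,0,0],"hand":0},{"xyz":[-22,42,0],"twist":[0,0,0],"hand":0},{"xyz":[-22,42,0],"twist":[0,0,0],"hand":0},{"xyz":[-22,42,0],"twist":[0,0,0],"hand":0},{"xyz":[-22,42,0],"twist":[0,0,0],"hand":0}]' >/dev/null
python3 -m jog '[{"xyz":[-22,42,0],"twist":[0,0,0],"hand":0},{"xyz":[-20,42,0],"twist":[0,0,0],"hand":0},{"xyz":[0,0,0],"twist":[0,0,0],"hand":0},{"xyz":[0,0,0],"twist":[0,0,0],"hand":0}]' >/dev/null
python3 -c "
from h import *
to(.653,.224,.216,-4)
im,P=cloud('side')
F=P.reshape(-1,3);q=F[np.all((F>[.6,.15,.16])&(F<[.72,.3,.206]),1)];print(len(q),q.min(0),q.max(0),q.mean(0))
save(im,'pre',(170,330,180,340),4)"
```

```text
t 3.4 pos [0.651  0.2249 0.2799] yawY -4.13 shift [-0.8  2.3 63.9] F [-1.   0.4  1. ] open 0.0933 0.0
turn [-0.15  0.01 -0.13] shift in turned axes [-0.8  2.1 63.9]
127 [0.64487361 0.18055273 0.16014841] [0.66230081 0.27272359 0.20578462] [0.65231404 0.22954665 0.17906177]
```

View pics/pre.png

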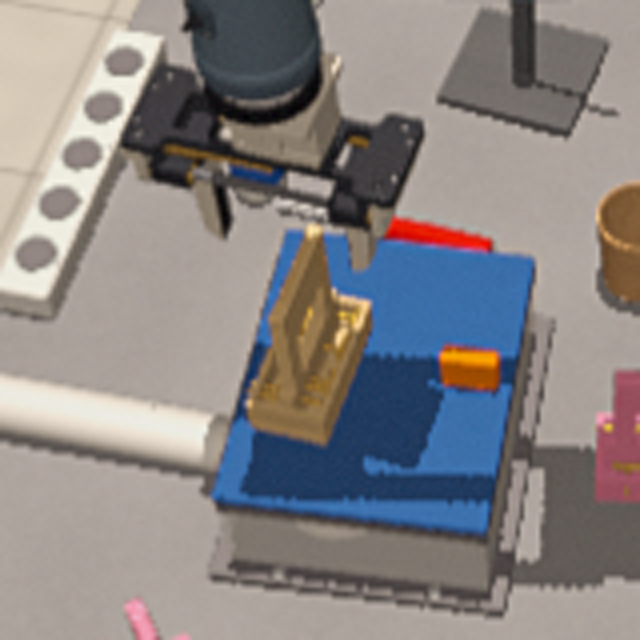

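The open fingers, at (215,220) and (360,250) in the crop, straddle the board top at (315,235). I'll go down and grip.

```bash
python3 -m jog '[{"xyz":[-1,2,15],"twist":[0,0,0],"hand":0},{"xyz":[0,0,20],"twist":[0,0,0],"hand":0},{"xyz":[0,0,19],"twist":[0,0,0],"hand":0},{"xyz":[0,0,9],"twist":[0,0,0],"hand":0},{"xyz":[0,0,0],"twist":[0,0,0],"hand":0.5}]'
python3 -m jog '[{"xyz":[0,0,0],"twist":[0,0,0],"hand":1},{"xyz":[0,0,0],"twist":[0,0,0],"hand":1},{"xyz":[0,0,0],"twist":[0,0,0],"hand":1},{"xyz":[0,0,0],"twist":[0,0,0],"hand":1},{"xyz":[0,0,0],"twist":[0,0,0],"hand":1}]'
```

```text
t: 3.95
position: [0.6507, 0.2258, 0.2177]
tcp_rot: [-0.001, 0.732, 0.682, -0.001]
contact_force: [0.3, 0.2, 0.2]
opening: 0.0886
finger_force: 0.0
t: 4.45
position: [0.6527, 0.2246, 0.219]
tcp_rot: [0.0, 0.733, 0.681, 0.0]
contact_force: [0.3, -0.1, 0.1]
opening: 0.0496
finger_force: 0.0
```

```bash
python3 -m jog '[{"xyz":[0,0,1],"twist":[0,0,0],"hand":1},{"xyz":[0,0,1],"twist":[0,0,0],"hand":1},{"xyz":[0,0,0],"twist":[0,0,0],"hand":1},{"xyz":[0,0,0],"twist":[0,0,0],"hand":1},{"xyz":[0,0,0],"twist":[0,0,0],"hand":1}]'
python3 -m jog '[{"xyz":[0,0,0],"twist":[0,0,0],"hand":1},{"xyz":[0,0,0],"twist":[0,0,0],"hand":1}]'
```

```text
t: 4.95
position: [0.6525, 0.2247, 0.2165]
tcp_rot: [-0.0, 0.732, 0.681, -0.0]
contact_force: [-0.9, -0.3, -2.3]
opening: 0.012
finger_force: 30.0
t: 5.15
position: [0.6524, 0.2247, 0.2165]
tcp_rot: [-0.0, 0.732, 0.681, -0.0]
contact_force: [0.2, -0.6, -0.3]
opening: 0.0119
finger_force: 30.0
```

```bash
python3 -m jog '[{"xyz":[0,0,-8],"twist":[0,0,0.9],"hand":1},{"xyz":[0,0,-16],"twist":[0,0,0.9],"hand":1},{"xyz":[0,0,-22],"twist":[0,0,1],"hand":1},{"xyz":[0,0,-22],"twist":[0,0,0],"hand":1},{"xyz":[0,0,-15],"twist":[0,0,0],"hand":1}]'
python3 -c "from h import *;to(.454,-.181,.297,-7)"
```

```text
t: 5.65
position: [0.6529, 0.2248, 0.3018]
tcp_rot: [0.001, 0.749, 0.662, 0.001]
contact_force: [0.5, -0.5, -2.5]
opening: 0.012
finger_force: 30.0
t 5.65 pos [0.6529 0.2248 0.3018] yawY -7.04 shift [-427.1 -147.7    4.3] F [ 0.5 -0.5 -2.5] open 0.012 30.0
turn [ 0.11 -0.03 -0.04] shift in turned axes [-427.  -147.9    4.8]
```

```bash
python3 -m jog '[{"xyz":[-14,-11,0],"twist":[0,0,0],"hand":1},{"xyz":[-28,-21,0],"twist":[0,0,0],"hand":1},{"xyz":[-28,-21,0],"twist":[0,0,0],"hand":1},{"xyz":[-28,-21,0],"twist":[0,0,0],"hand":1},{"xyz":[-28,-21,0],"twist":[0,0,0],"hand":1}]'>/dev/null
python3 -m jog '[{"xyz":[-30,-21,0],"twist":[0,0,0],"hand":1},{"xyz":[-30,-20,0],"twist":[0,0,0],"hand":1},{"xyz":[-30,-12,0],"twist":[0,0,0],"hand":1},{"xyz":[-30,0,0],"twist":[0,0,0],"hand":1},{"xyz":[-30,0,0],"twist":[0,0,0],"hand":1}]'>/dev/null
python3 -m jog '[{"xyz":[-30,0,0],"twist":[0,0,0],"hand":1},{"xyz":[-30,0,0],"twist":[0,0,0],"hand":1},{"xyz":[-30,0,0],"twist":[0,0,0],"hand":1},{"xyz":[-30,0,0],"twist":[0,0,0],"hand":1},{"xyz":[-30,0,3],"twist":[0,0,0],"hand":1}]'>/dev/null
python3 -m jog '[{"xyz":[-20,0,6],"twist":[0,0,0],"hand":1},{"xyz":[-7,0,6],"twist":[0,0,0],"hand":1},{"xyz":[0,0,0],"twist":[0,0,0],"hand":1},{"xyz":[0,0,0],"twist":[0,0,0],"hand":1}]'>/dev/null
python3 -c "
from h import *
to(.454,-.181,.2845,-7)
for c,cr in(('side',(120,260,260,400)),('top',(150,260,330,440))):
    im,P=cloud(c);save(im,'ph'+c,cr,4)
    F=P.reshape(-1,3);hsv=cv2.cvtColor(im,cv2.COLOR_RGB2HSV).reshape(-1,3)
    r=np.all((F>[.46,-.23,.23])&(F<[.53,-.15,.28]),1)
    print(c,np.round(F[r],3)[:30].tolist())
    w=(hsv[:,0]>12)&(hsv[:,0]<25)&(hsv[:,1]>70)&np.all((F>[.35,-.3,.15])&(F<[.56,-.08,.35]),1)
    q=F[w];print('wood',len(q),q.min(0),q.max(0))
"
```

```text
t 7.55 pos [ 0.4505 -0.206   0.2847] yawY -6.99 shift [25.3  0.5  0.2] F [-0.6  0.7 -2.7] open 0.0121 30.0
turn [-0.02 -0.05  0.01] shift in turned axes [25.3  0.4  0.2]
side [[0.51, -0.192, 0.255], [0.507, -0.193, 0.254], [0.503, -0.187, 0.261], [0.501, -0.193, 0.256], [0.497, -0.193, 0.257], [0.493, -0.189, 0.26], [0.528, -0.196, 0.242], [0.525, -0.196, 0.244], [0.52, -0.191, 0.249], [0.517, -0.188, 0.252], [0.513, -0.186, 0.255], [0.509, -0.186, 0.256], [0.507, -0.191, 0.252], [0.503, -0.187, 0.257], [0.499, -0.184, 0.26], [0.496, -0.184, 0.261], [0.494, -0.191, 0.254], [0.528, -0.194, 0.24], [0.524, -0.19, 0.244], [0.52, -0.187, 0.248], [0.516, -0.187, 0.249], [0.513, -0.189, 0.247], [0.51, -0.189, 0.249], [0.506, -0.188, 0.25], [0.463, -0.167, 0.278], [0.46, -0.168, 0.279], [0.462, -0.161, 0.28], [0.463, -0.165, 0.271], [0.463, -0.166, 0.266], [0.463, -0.167, 0.26]]
wood 657 [ 0.41859722 -0.26409383  0.18134102] [ 0.49177365 -0.1439028   0.34970857]
top [[0.509, -0.193, 0.254], [0.507, -0.191, 0.251], [0.506, -0.193, 0.254], [0.504, -0.188, 0.25], [0.503, -0.19, 0.253], [0.503, -0.193, 0.254], [0.5, -0.187, 0.254], [0.5, -0.19, 0.256], [0.499, -0.192, 0.259], [0.497, -0.187, 0.255], [0.496, -0.189, 0.261], [0.496, -0.192, 0.259], [0.494, -0.187, 0.257], [0.494, -0.19, 0.256], [0.495, -0.193, 0.252], [0.461, -0.165, 0.259], [0.462, -0.164, 0.24]]
wood 416 [ 0.41872725 -0.2585676   0.17902939] [ 0.49100228 -0.14863037  0.32176858]
```

View pics/phside.png

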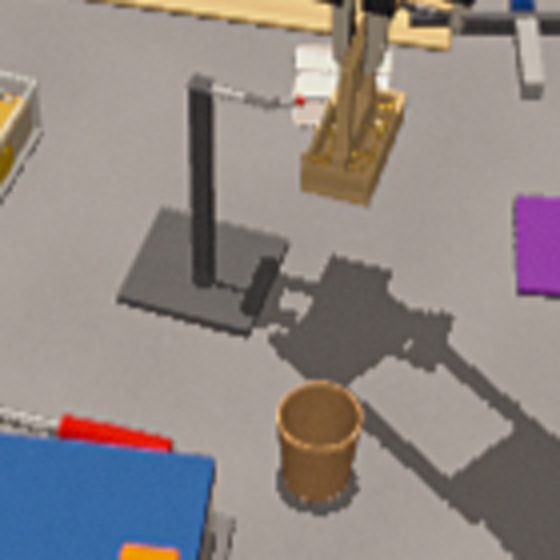

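The caddy is held upright. The red tip, at (300,100) in the crop, is just beyond the board, and the caddy is about 22 mm off to the side. I'll shift it +22 mm, then thread it onto the hook.

```bash
python3 -m jog '[{"xyz":[8,0,0],"twist":[0,0,0],"hand":1},{"xyz":[10,0,0],"twist":[0,0,0],"hand":1},{"xyz":[5,0,0],"twist":[0,0,0],"hand":1},{"xyz":[0,0,0],"twist":[0,0,0],"hand":1},{"xyz":[0,8,0],"twist":[0,0,0],"hand":1}]'
python3 -m jog '[{"xyz":[0,9,0],"twist":[0,0,0],"hand":1},{"xyz":[0,9,0],"twist":[0,0,0],"hand":1},{"xyz":[0,9,0],"twist":[0,0,0],"hand":1},{"xyz":[0,9,0],"twist":[0,0,0],"hand":1},{"xyz":[0,9,0],"twist":[0,0,0],"hand":1}]'
python3 -m jog '[{"xyz":[0,9,0],"twist":[0,0,0],"hand":1},{"xyz":[0,9,0],"twist":[0,0,0],"hand":1},{"xyz":[0,3,0],"twist":[0,0,0],"hand":1},{"xyz":[0,0,0],"twist":[0,0,0],"hand":1},{"xyz":[0,0,0],"twist":[0,0,0],"hand":1}]'
python3 -c "
from h import *
to(.5235,-.190,.2605,-7)
im,P=cloud('side');save(im,'in',(120,230,230,360),5)"
```

```text
t: 8.15
position: [0.4611, -0.1846, 0.2849]
tcp_rot: [0.0, 0.749, 0.663, -0.0]
contact_force: [-0.3, -0.9, -2.0]
opening: 0.0117
finger_force: 30.0
t: 8.65
position: [0.5068, -0.1907, 0.2844]
tcp_rot: [-0.0, 0.749, 0.663, -0.0]
contact_force: [-0.4, 0.4, -1.9]
opening: 0.0118
finger_force: 30.0
t: 9.15
position: [0.5266, -0.193, 0.2846]
tcp_rot: [-0.0, 0.749, 0.663, -0.0]
contact_force: [-0.3, -0.7, -1.9]
opening: 0.012
finger_force: 30.0
t 9.15 pos [ 0.5266 -0.193   0.2846] yawY -6.99 shift [ 2.6 -3.4 24.1] F [-0.3 -0.7 -1.9] open 0.012 30.0
turn [-0.03 -0.    0.01] shift in turned axes [ 2.6 -3.4 24.1]
```

View pics/in.png

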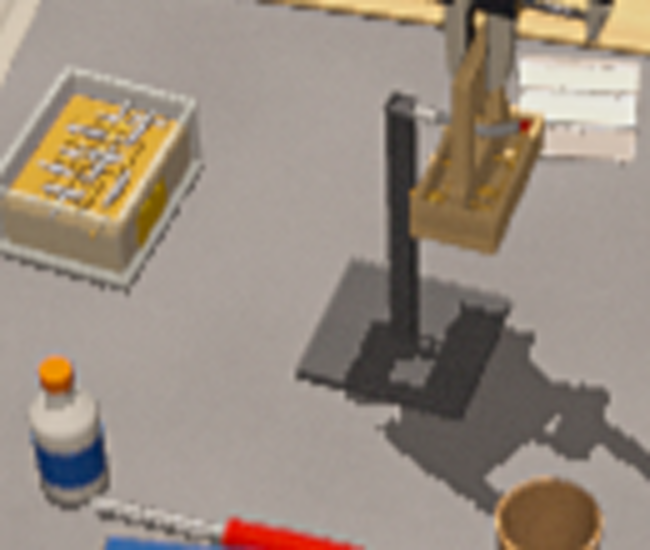

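The arm runs through the slot: the red ball at (525,127) is in front of the board, and the arm comes out at (430,110) behind it. I'll lower until it seats.

```bash
python3 -m jog '[{"xyz":[2,-1,5],"twist":[0,0,0],"hand":1},{"xyz":[1,-1,5],"twist":[0,0,0],"hand":1},{"xyz":[0,0,4],"twist":[0,0,0],"hand":1},{"xyz":[0,0,4],"twist":[0,0,0],"hand":1},{"xyz":[0,0,2],"twist":[0,0,0],"hand":1}]'
python3 -m jog '[{"xyz":[0,0,1],"twist":[0,0,0],"hand":1},{"xyz":[0,0,1],"twist":[0,0,0],"hand":1},{"xyz":[0,0,0],"twist":[0,0,0],"hand":1}]'

```

```text
t: 9.7
position: [0.5249, -0.1897, 0.264]
tcp_rot: [-0.0, 0.749, 0.663, -0.0]
contact_force: [-0.2, -0.1, -3.1]
opening: 0.0118
finger_force: 30.0
t: 10.0
position: [0.5252, -0.1899, 0.2626]
tcp_rot: [0.0, 0.749, 0.663, 0.0]
contact_force: [-0.1, 0.2, -3.1]
opening: 0.0117
finger_force: 30.0
```

```bash
python3 -m jog '[{"xyz":[0,0,1],"twist":[0,0,0],"hand":1},{"xyz":[0,0,1],"twist":[0,0,0],"hand":1},{"xyz":[0,0,0],"twist":[0,0,0],"hand":1}]'
python3 -m jog '[{"xyz":[0,0,1],"twist":[0,0,0],"hand":1},{"xyz":[0,0,0.5],"twist":[0,0,0],"hand":1},{"xyz":[0,0,0],"twist":[0,0,0],"hand":1}]'

```

```text
t: 10.3
position: [0.5251, -0.1899, 0.2606]
tcp_rot: [0.0, 0.749, 0.663, -0.0]
contact_force: [1.3, -0.7, -2.5]
opening: 0.0119
finger_force: 30.0
t: 10.6
position: [0.5253, -0.19, 0.2601]
tcp_rot: [0.001, 0.749, 0.663, 0.0]
contact_force: [-1.9, 1.0, 5.8]
opening: 0.012
finger_force: 30.0
```

```bash
python3 -m jog '[{"xyz":[0,0,-0.5],"twist":[0,0,0],"hand":0.8},{"xyz":[0,0,0],"twist":[0,0,0],"hand":0.7},{"xyz":[0,0,0],"twist":[0,0,0],"hand":0.55},{"xyz":[0,0,0],"twist":[0,0,0],"hand":0.55},{"xyz":[0,0,0],"twist":[0,0,0],"hand":0.55}]'
python3 -m jog '[{"xyz":[0,0,-3],"twist":[0,0,0],"hand":0.55},{"xyz":[0,0,-8],"twist":[0,0,0],"hand":0.55},{"xyz":[0,0,-15],"twist":[0,0,0],"hand":0.55},{"xyz":[0,0,-25],"twist":[0,0,0],"hand":0.55},{"xyz":[0,0,-25],"twist":[0,0,0],"hand":0.55}]'
python3 -c "
from h import *
to(.534,.2055,.2,94)
im,P=cloud('side');save(im,'hung',(120,230,230,360),5)"
```

```text
t: 11.1
position: [0.5251, -0.1899, 0.2594]
tcp_rot: [-0.0, 0.749, 0.663, -0.0]
contact_force: [-0.8, 0.2, 0.1]
opening: 0.0413
finger_force: 0.0
t: 11.6
position: [0.525, -0.1898, 0.337]
tcp_rot: [-0.0, 0.749, 0.663, -0.0]
contact_force: [0.3, -0.0, 0.3]
opening: 0.0417
finger_force: 0.0
t 11.6 pos [ 0.525  -0.1898  0.337 ] yawY -6.99 shift [393.4 -39.2 137. ] F [ 0.3 -0.   0.3] open 0.0417 0.0
turn [-0.0000e+00 -1.0000e-02 -1.0099e+02] shift in turned axes [-36.5 393.7 137. ]
```

View pics/hung.png

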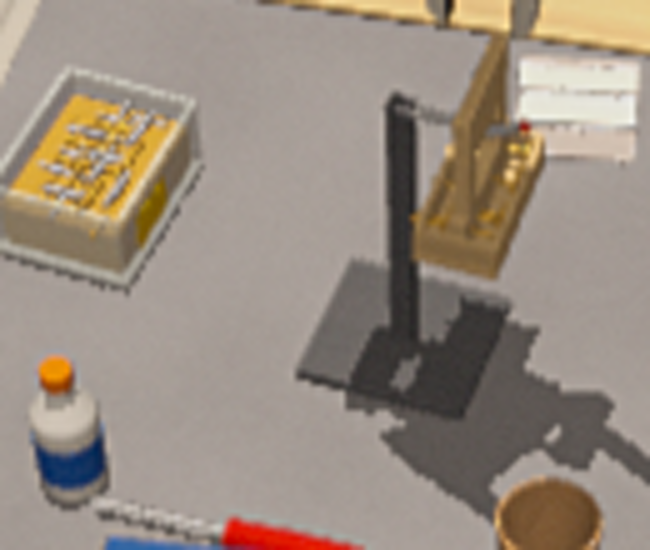

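The caddy hangs on the hook and has been let go: ball at (525,127), board upright. Next, over to the tab.

```bash
python3 -m jog '[{"xyz":[20,-2,0],"twist":[0,0,0],"hand":0.4},{"xyz":[40,-4,0],"twist":[0,0,0],"hand":0.3},{"xyz":[42,-4,0],"twist":[0,0,0],"hand":0.3},{"xyz":[42,-4,0],"twist":[0,0,0],"hand":0.3},{"xyz":[42,-4,0],"twist":[0,0,0],"hand":0.3}]'>/dev/null
python3 -m jog '[{"xyz":[42,-4,0],"twist":[0,0,0],"hand":0.3},{"xyz":[42,-4,0],"twist":[0,0,0],"hand":0.3},{"xyz":[42,-4,0],"twist":[0,0,0],"hand":0.3},{"xyz":[42,-4,0],"twist":[0,0,0],"hand":0.3},{"xyz":[39,-5,0],"twist":[0,0,0],"hand":0.3}]'>/dev/null
python3 -m jog '[{"xyz":[0,0,10],"twist":[0,0,-8.5],"hand":0.3},{"xyz":[0,0,10],"twist":[0,0,-8.5],"hand":0.3},{"xyz":[0,0,10],"twist":[0,0,-8.5],"hand":0.3},{"xyz":[0,0,10],"twist":[0,0,-8.5],"hand":0.3},{"xyz":[0,0,10],"twist":[0,0,-8.5],"hand":0.3}]'>/dev/null
python3 -m jog '[{"xyz":[0,0,10],"twist":[0,0,-8.5],"hand":0.3},{"xyz":[0,0,10],"twist":[0,0,-8.5],"hand":0.3},{"xyz":[0,0,10],"twist":[0,0,-8.5],"hand":0.3},{"xyz":[0,0,10],"twist":[0,0,-8.5],"hand":0.3},{"xyz":[0,0,10],"twist":[0,0,-8.5],"hand":0.3}]'>/dev/null
python3 -m jog '[{"xyz":[0,0,10],"twist":[0,0,-8.5],"hand":0.3},{"xyz":[0,0,10],"twist":[0,0,-7.5],"hand":0.3},{"xyz":[0,0,0],"twist":[0,0,0],"hand":0.3}]'
python3 -c "
from h import *
to(.534,.2045,.118,94)
im,P=cloud('side');save(im,'tab',(200,320,220,350),5)
F=P.reshape(-1,3);hsv=cv2.cvtColor(im,cv2.COLOR_RGB2HSV).reshape(-1,3)
o=np.all((F>[.45,.15,.135])&(F<[.62,.26,.165]),1)&(hsv[:,0]<20)&(hsv[:,1]>120);q=F[o];print(len(q),q.min(0),q.max(0))
"
```

```text
t: 13.95
position: [0.5336, 0.2048, 0.2146]
tcp_rot: [-0.001, -0.036, 0.999, -0.0]
contact_force: [-0.7, 0.0, 0.6]
opening: 0.065
finger_force: 0.0
t 13.95 pos [0.5336 0.2048 0.2146] yawY 94.07 shift [-0.6 -0.3 96.6] F [-0.7  0.   0.6] open 0.065 0.0
turn [-0.01 -0.13  0.07] shift in turned axes [-0.4 -0.4 96.6]
96 [0.51377702 0.19705415 0.13536182] [0.55649612 0.21418091 0.15917195]
```

View pics/tab.png

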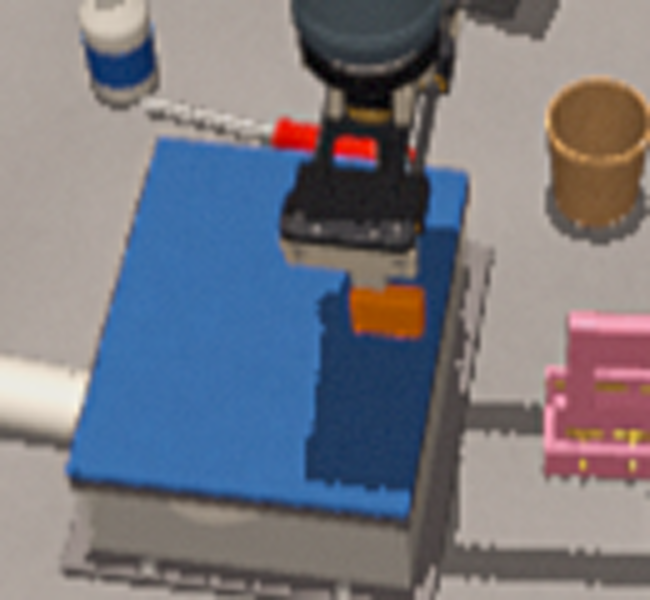

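The gripper is directly over the tab, which shows at (388,310) in the crop. Descending to pinch it.

```bash
python3 -m jog '[{"xyz":[0,0,20],"twist":[0,0,0],"hand":0.3},{"xyz":[0,0,25],"twist":[0,0,0],"hand":0.3},{"xyz":[0,0,25],"twist":[0,0,0],"hand":0.3},{"xyz":[0,0,17],"twist":[0,0,0],"hand":0.3},{"xyz":[0,0,7],"twist":[0,0,0],"hand":0.3}]'
python3 -m jog '[{"xyz":[0,0,0],"twist":[0,0,0],"hand":0.6},{"xyz":[0,0,0],"twist":[0,0,0],"hand":1},{"xyz":[0,0,0],"twist":[0,0,0],"hand":1},{"xyz":[0,0,0],"twist":[0,0,0],"hand":1},{"xyz":[0,0,0],"twist":[0,0,0],"hand":1}]'
python3 -m jog '[{"xyz":[0,0,0],"twist":[0,0,0],"hand":1},{"xyz":[0,0,0],"twist":[0,0,0],"hand":1},{"xyz":[0,0,0],"twist":[0,0,0],"hand":1},{"xyz":[0,0,0],"twist":[0,0,0],"hand":1},{"xyz":[0,0,0],"twist":[0,0,0],"hand":1}]'
```

```text
t: 14.5
position: [0.5338, 0.2049, 0.1207]
tcp_rot: [-0.001, -0.033, 0.999, -0.0]
contact_force: [0.5, 0.3, -0.2]
opening: 0.0649
finger_force: 0.0
t: 15.0
position: [0.5346, 0.205, 0.1223]
tcp_rot: [0.001, -0.035, 0.999, 0.0]
contact_force: [0.1, 0.8, -0.5]
opening: 0.0295
finger_force: 0.0
t: 15.5
position: [0.5343, 0.2056, 0.1219]
tcp_rot: [0.0, -0.035, 0.999, 0.001]
contact_force: [-0.5, 5.5, 1.8]
opening: 0.0158
finger_force: 30.0
```

```bash
python3 -m jog '[{"xyz":[-0.1,0,-0.9],"twist":[0,0.3,0],"hand":1},{"xyz":[-0.1,0,-0.9],"twist":[0,0.3,0],"hand":1},{"xyz":[-0.1,0,-0.9],"twist":[0,0.3,0],"hand":1},{"xyz":[-0.1,0,-0.9],"twist":[0,0.3,0],"hand":1},{"xyz":[-0.1,0,-0.9],"twist":[0,0.3,0],"hand":1}]'
python3 -m jog '[{"xyz":[-0.2,0,-1.7],"twist":[0,0.57,0],"hand":1},{"xyz":[-0.2,0,-1.7],"twist":[0,0.57,0],"hand":1},{"xyz":[-0.2,0,-1.7],"twist":[0,0.57,0],"hand":1},{"xyz":[-0.2,0,-1.7],"twist":[0,0.57,0],"hand":1}]'
```

```text
t: 16.0
position: [0.5336, 0.2056, 0.1227]
tcp_rot: [-0.015, -0.035, 0.999, -0.0]
contact_force: [4.5, 7.3, -22.8]
opening: 0.0157
finger_force: 30.0
t: 16.4
position: [0.5319, 0.2054, 0.1249]
tcp_rot: [-0.039, -0.035, 0.999, -0.001]
contact_force: [3.8, 8.4, -44.0]
opening: 0.016
finger_force: 30.0
```

```bash
python3 -c "
from h import *
im,P=cloud('side');s=ctrl.state();print(s['contact_force'],s['wrist_torque'],s['position'],s['tcp_rot'],s['q'])
F=P.reshape(-1,3);hsv=cv2.cvtColor(im,cv2.COLOR_RGB2HSV).reshape(-1,3)
l=np.all((F>[.45,.05,.09])&(F<[.75,.38,.2]),1)&(hsv[:,0]>95)&(hsv[:,0]<130)&(hsv[:,1]>100)
q=F[l];c,_,_,_=np.linalg.lstsq(np.c_[q-[.6,.2,.1],np.ones(len(q))][:,[0,1,3]],q[:,2],rcond=None);print('lid slope',c)
P0=np.load('side.npz');F=P0['P'].reshape(-1,3);hsv=cv2.cvtColor(P0['im'],cv2.COLOR_RGB2HSV).reshape(-1,3)
l=np.all((F>[.45,.05,.09])&(F<[.75,.38,.125]),1)&(hsv[:,0]>95)&(hsv[:,0]<130)&(hsv[:,1]>100)
q=F[l];c,_,_,_=np.linalg.lstsq(np.c_[q-[.6,.2,.1],np.ones(len(q))][:,[0,1,3]],q[:,2],rcond=None);print('slope0',c)
"
```

```text
[  2.89152695   8.890058   -36.4467286 ] [ 1.40987012 -1.06424624 -0.12870991] [0.53193729 0.20546493 0.12529425] [-0.03961733 -0.03479614  0.99860836 -0.00101851] [ 0.16750679  0.41889423  1.54539518  0.00889269  1.25614516 -1.4760363 ]
lid slope [-0.00387161 -0.00315831  0.11563783]
slope0 [ 0.00205812 -0.0018743   0.11509002]
```

```bash
python3 -m jog '[{"xyz":[0,0,0],"twist":[0,0,0],"hand":1},{"xyz":[0,0,0],"twist":[0,0,0],"hand":1}]'
python3 -m jog '[{"xyz":[0,0,0],"twist":[0,0,0],"hand":1},{"xyz":[0,0,0],"twist":[0,0,0],"hand":1},{"xyz":[0,0,0],"twist":[0,0,0],"hand":1}]'
```

```text
t: 16.65
position: [0.532, 0.2054, 0.1253]
tcp_rot: [-0.039, -0.035, 0.999, -0.001]
contact_force: [3.9, 8.4, -36.3]
opening: 0.0158
finger_force: 30.0
t: 16.95
position: [0.532, 0.2054, 0.1253]
tcp_rot: [-0.039, -0.035, 0.999, -0.001]
contact_force: [4.7, 8.7, -36.4]
opening: 0.0156
finger_force: 30.0
```

```bash
python3 -c "
from h import *
for c in('side','top'):
    im,P=cloud(c);Q=np.load(c+'.npz')['P'];d=P[...,2]-Q[...,2]
    ok=(abs(Q[...,2]-.112)<.012)&(abs(d)<.03)
    for lo,hi in((.51,.53),(.53,.56),(.56,.6),(.6,.65),(.65,.7)):
        m=ok&(Q[...,0]>lo)&(Q[...,0]<hi)&(Q[...,1]>.1)&(Q[...,1]<.32);print(c,lo,m.sum(),np.round(1000*np.median(d[m]),2),np.round(1000*d[m].std()/max(1,m.sum())**.5,2))
    g=abs(P[...,2]-.0)<.01; m=g&(abs(d)<.03); print('bench',np.median(d[m])*1000)
save(im,'top2',(100,260,190,350),4)
"
```

```text
side 0.51 321 1.39 0.23
side 0.53 270 1.2 0.25
side 0.56 349 1.13 0.21
side 0.6 728 -0.05 0.16
side 0.65 357 -0.05 0.23
bench -0.216261176606114
top 0.51 180 1.42 0.24
top 0.53 185 1.8 0.23
top 0.56 208 0.8 0.23
top 0.6 283 0.14 0.23
top 0.65 338 -0.15 0.19
bench -0.0927192047032177
```

View pics/top2.png

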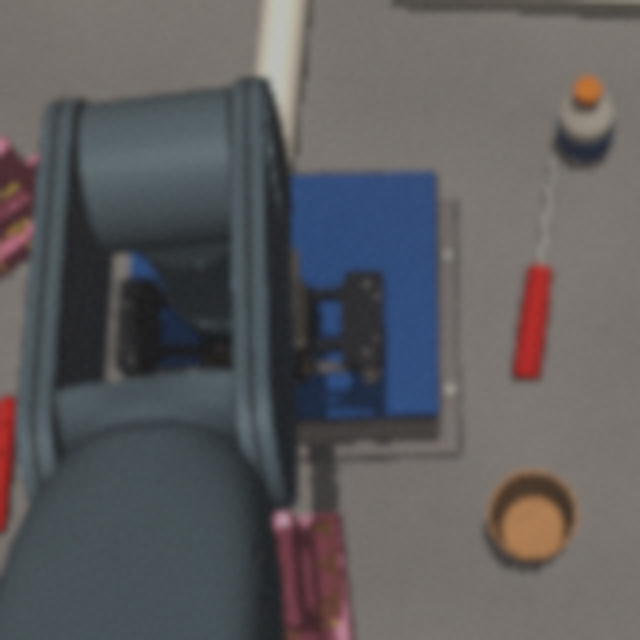

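Both cameras show the lid front about 1.5 mm up, just short of the seal's peak. The arm gives under the load. I'll keep pulling gently, straight up and without tilt.

```bash
python3 -m jog '[{"xyz":[0,0,-0.8],"twist":[0,0,0],"hand":1},{"xyz":[0,0,-0.8],"twist":[0,0,0],"hand":1},{"xyz":[0,0,0],"twist":[0,0,0],"hand":1}]'
python3 -m jog '[{"xyz":[0,0,-0.8],"twist":[0,0,0],"hand":1},{"xyz":[0,0,-0.8],"twist":[0,0,0],"hand":1},{"xyz":[0,0,0],"twist":[0,0,0],"hand":1}]'
```

```text
t: 17.35
position: [0.532, 0.2054, 0.1263]
tcp_rot: [-0.039, -0.035, 0.999, -0.001]
contact_force: [5.4, 7.2, -40.4]
opening: 0.016
finger_force: 30.0
t: 17.65
position: [0.5316, 0.2054, 0.1272]
tcp_rot: [-0.04, -0.035, 0.999, -0.001]
contact_force: [5.0, 8.3, -42.7]
opening: 0.0157
finger_force: 30.0
```

```bash
python3 -m jog '[{"xyz":[0,0,0],"twist":[0,-1,0],"hand":1},{"xyz":[0,0,0],"twist":[0,-1,0],"hand":1},{"xyz":[0,0,0],"twist":[0,-1,0],"hand":1},{"xyz":[0,0,0],"twist":[0,-1,0],"hand":1},{"xyz":[0,0,0],"twist":[0,0,0],"hand":1}]'
cat > lid.py <<'E'
from h import *
s=ctrl.state();print(s['contact_force'].round(1),s['wrist_torque'].round(2),s['position'].round(4))
for c in('side','top'):
    im,P=cloud(c);Q=np.load(c+'.npz')['P'];d=P[...,2]-Q[...,2]
    ok=(abs(Q[...,2]-.112)<.012)&(abs(d)<.08)
    for lo,hi in((.51,.53),(.53,.56),(.56,.6),(.65,.7)):
        m=ok&(Q[...,0]>lo)&(Q[...,0]<hi)&(Q[...,1]>.1)&(Q[...,1]<.32);print(c,lo,m.sum(),np.round(1000*np.median(d[m]),2))
    hsv=cv2.cvtColor(im,cv2.COLOR_RGB2HSV)
    o=(hsv[...,0]<20)&(hsv[...,1]>120)&np.all((P>[.48,.18,.118])&(P<[.6,.23,.25]),-1);print('tab',o.sum(),P[o].min(0).round(4),P[o].max(0).round(4))
E
python3 lid.py
```

```text
t: 18.15
position: [0.5319, 0.2054, 0.1295]
tcp_rot: [-0.004, -0.035, 0.999, 0.0]
contact_force: [4.4, 8.1, -30.4]
opening: 0.0156
finger_force: 30.0
[  4.4   8.1 -30.4] [ 1.3  -0.64 -0.02] [0.5319 0.2054 0.1295]
side 0.51 271 2.51
side 0.53 277 1.87
side 0.56 400 1.22
side 0.65 356 -0.11
tab 22 [0.5021 0.1879 0.1247] [0.566  0.2133 0.25  ]
top 0.51 291 1.98
top 0.53 143 2.16
top 0.56 184 1.66
top 0.65 338 0.51Traceback (most recent call last):
  File "lid.py", line 9, in <module>
    o=(hsv[...,0]<20)&(hsv[...,1]>120)&np.all((P>[.48,.18,.118])&(P<[.6,.23,.25]),-1);print('tab',o.sum(),P[o].min(0).round(4),P[o].max(0).round(4))
                                                                                                          ~~~~~~~~^^^
    return umr_minimum(a, axis, None, out, keepdims, initial, where)
ValueError: zero-size array to reduction operation minimum which has no identity
```

The grip has crept up the tab by about 5 mm, and the tilt was adding load. I'll unload, open, regrip lower and pull straight up.

```bash
python3 -m jog '[{"xyz":[0,0,3],"twist":[0,0,0],"hand":1},{"xyz":[0,0,3],"twist":[0,0,0],"hand":1},{"xyz":[0,0,0],"twist":[0,0,0],"hand":0.7},{"xyz":[0,0,0],"twist":[0,0,0],"hand":0.6},{"xyz":[0,0,0],"twist":[0,0,0],"hand":0.6}]'
python3 -m jog '[{"xyz":[0,0,0],"twist":[0,0,0],"hand":0.6},{"xyz":[0,0,0],"twist":[0,0,0],"hand":0.6}]'
python3 -c "from h import *;to(.535,.2045,.116,94);print(ctrl.state()['wrist_torque'])"
```

```text
t: 18.75
position: [0.5366, 0.2045, 0.1303]
tcp_rot: [0.002, -0.035, 0.999, -0.0]
contact_force: [2.0, -0.4, 0.6]
opening: 0.0348
finger_force: 0.0
t: 18.95
position: [0.5364, 0.2049, 0.1303]
tcp_rot: [0.002, -0.035, 0.999, -0.0]
contact_force: [0.1, -0.2, -0.1]
opening: 0.037
finger_force: 0.0
t 18.95 pos [0.5364 0.2049 0.1303] yawY 94.0 shift [ 1.5 -0.2 14.3] F [ 0.1 -0.2 -0.1] open 0.037 0.0
turn [-0.01  0.25 -0.  ] shift in turned axes [ 1.4 -0.3 14.3]
[ 0.03523602  0.02891209 -0.04928929]
```

```bash
python3 -m jog '[{"xyz":[1,0.8,5],"twist":[0,0,0],"hand":0.6},{"xyz":[0,0,5],"twist":[0,0,0],"hand":0.6},{"xyz":[0,0,4],"twist":[0,0,0],"hand":0.6},{"xyz":[0,0,0],"twist":[0,0,0],"hand":1},{"xyz":[0,0,0],"twist":[0,0,0],"hand":1}]'
python3 -m jog '[{"xyz":[0,0,0],"twist":[0,0,0],"hand":1},{"xyz":[0,0,0],"twist":[0,0,0],"hand":1},{"xyz":[0,0,0],"twist":[0,0,0],"hand":1},{"xyz":[0,0,0],"twist":[0,0,0],"hand":1},{"xyz":[0,0,0],"twist":[0,0,0],"hand":1}]'
python3 -m jog '[{"xyz":[0,0,-1],"twist":[0,0,0],"hand":1},{"xyz":[0,0,-1],"twist":[0,0,0],"hand":1},{"xyz":[0,0,-1],"twist":[0,0,0],"hand":1},{"xyz":[0,0,0],"twist":[0,0,0],"hand":1},{"xyz":[0,0,0],"twist":[0,0,0],"hand":1}]'
```

```text
t: 19.45
position: [0.535, 0.2058, 0.1158]
tcp_rot: [0.002, -0.035, 0.999, 0.0]
contact_force: [-0.0, -0.6, -0.4]
opening: 0.0255
finger_force: 0.0
t: 19.95
position: [0.5353, 0.2058, 0.1162]
tcp_rot: [0.002, -0.035, 0.999, 0.0]
contact_force: [0.9, -0.7, -0.7]
opening: 0.0159
finger_force: 30.0
t: 20.45
position: [0.5353, 0.2057, 0.1166]
tcp_rot: [0.001, -0.035, 0.999, 0.0]
contact_force: [8.7, 1.8, -17.7]
opening: 0.0158
finger_force: 30.0
```

```bash
python3 -m jog '[{"xyz":[-0.5,0,-1],"twist":[0,0,0],"hand":1},{"xyz":[-0.5,0,-1],"twist":[0,0,0],"hand":1},{"xyz":[0,0,0],"twist":[0,0,0],"hand":1},{"xyz":[0,0,0],"twist":[0,0,0],"hand":1}]'
sed -i '/tab.,o.sum/d;/hsv=/d' lid.py; python3 lid.py
```

```text
t: 20.85
position: [0.5352, 0.2057, 0.1168]
tcp_rot: [-0.0, -0.035, 0.999, -0.0]
contact_force: [7.9, 1.7, -27.9]
opening: 0.0161
finger_force: 30.0
[  7.9   1.7 -27.9] [ 0.31 -1.57 -0.07] [0.5352 0.2057 0.1168]
side 0.51 267 0.66
side 0.53 252 0.18
side 0.56 365 -0.17
side 0.65 358 -0.59
top 0.51 292 0.07
top 0.53 146 0.59
top 0.56 169 0.47
top 0.65 339 -0.06
```

```bash
python3 -m jog '[{"xyz":[-0.5,0,-1],"twist":[0,0,0],"hand":1},{"xyz":[-0.5,0,-1],"twist":[0,0,0],"hand":1},{"xyz":[0,0,0],"twist":[0,0,0],"hand":1}]'
python3 -m jog '[{"xyz":[-0.3,0,-1],"twist":[0,0,0],"hand":1},{"xyz":[-0.3,0,-1],"twist":[0,0,0],"hand":1},{"xyz":[0,0,0],"twist":[0,0,0],"hand":1}]'
python3 -c "from h import *;s=ctrl.state();print(s['joint_torque'],s['wrist_torque'])"
```

```text
t: 21.25
position: [0.5353, 0.2057, 0.1172]
tcp_rot: [-0.002, -0.035, 0.999, -0.0]
contact_force: [9.2, 3.3, -34.7]
opening: 0.0159
finger_force: 30.0
t: 21.55
position: [0.5348, 0.2057, 0.1178]
tcp_rot: [-0.003, -0.035, 0.999, -0.0]
contact_force: [10.6, 1.9, -40.2]
opening: 0.016
finger_force: 30.0
[  0.76058948 -70.02028227 -34.02741194  -0.31905659   3.83415878
  -0.07568606] [ 0.45924825 -1.72198307 -0.04120045]
```

```bash
python3 -m jog '[{"xyz":[-1,0,-1],"twist":[0,0,0],"hand":1},{"xyz":[-1,0,-1],"twist":[0,0,0],"hand":1},{"xyz":[0,0,0],"twist":[0,0,0],"hand":1}]'
python3 -m jog '[{"xyz":[-0.5,0,-1],"twist":[0,0,0],"hand":1},{"xyz":[-0.5,0,-1],"twist":[0,0,0],"hand":1},{"xyz":[0,0,0],"twist":[0,0,0],"hand":1}]'
python3 lid.py
```

```text
t: 21.85
position: [0.5347, 0.2057, 0.119]
tcp_rot: [-0.005, -0.035, 0.999, -0.0]
contact_force: [6.8, 3.2, -40.3]
opening: 0.0161
finger_force: 30.0
t: 22.15
position: [0.5344, 0.2056, 0.1202]
tcp_rot: [-0.007, -0.035, 0.999, -0.001]
contact_force: [4.5, 2.1, -41.7]
opening: 0.0161
finger_force: 30.0
[  4.5   2.1 -41.7] [ 0.45 -0.7  -0.12] [0.5344 0.2056 0.1202]
side 0.51 280 1.93
side 0.53 259 1.31
side 0.56 364 0.93
side 0.65 357 -0.19
top 0.51 297 1.67
top 0.53 157 1.06
top 0.56 178 1.04
top 0.65 339 -0.19
```

```bash
python3 -m jog '[{"xyz":[0,0,0],"twist":[0,0,0],"hand":1},{"xyz":[0,0,0],"twist":[0,0,0],"hand":1},{"xyz":[0,0,0],"twist":[0,0,0],"hand":1},{"xyz":[0,0,0],"twist":[0,0,0],"hand":1},{"xyz":[0,0,0],"twist":[0,0,0],"hand":1}]'
python3 lid.py
python3 -c "
from h import *
im,P=cloud('side');save(im,'pull',(190,330,215,355),5)"
```

```text
t: 22.75
position: [0.5344, 0.2057, 0.1202]
tcp_rot: [-0.007, -0.035, 0.999, -0.001]
contact_force: [3.3, 3.3, -41.1]
opening: 0.0158
finger_force: 30.0
[  3.3   3.3 -41.1] [ 0.51 -0.61 -0.11] [0.5344 0.2057 0.1202]
side 0.51 278 1.53
side 0.53 258 1.54
side 0.56 364 0.74
side 0.65 358 -0.55
top 0.51 296 1.34
top 0.53 158 1.95
top 0.56 178 1.06
top 0.65 338 0.25
```

View pics/pull.png

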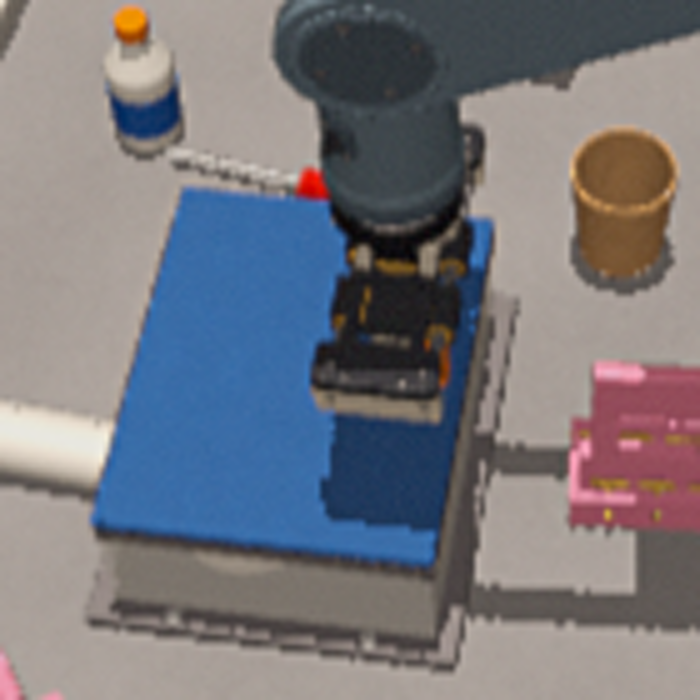

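```bash
python3 -c "
from h import *
for c in('side','top'):
    z=np.load(c+'.npz');F=z['P'].reshape(-1,3);C=z['im'].reshape(-1,3)
    for a in(.70,.71,.72,.74,.78,.85,.95):
        m=(abs(F[:,0]-a)<.006)&(F[:,1]>.12)&(F[:,1]<.3)&(F[:,2]>.02); q=F[m]
        if len(q): print(c,a,len(q),'y',q[:,1].min().round(3),q[:,1].max().round(3),'z med/max',np.median(q[:,2]).round(3),q[:,2].max().round(3))
s=ctrl.state();print(s['joint_torque'].round(2),s['q'].round(4),s['contact_force'])
"
```

```text
side 0.7 111 y 0.123 0.299 z med/max 0.115 0.123
side 0.71 74 y 0.122 0.287 z med/max 0.114 0.121
side 0.72 4 y 0.128 0.25 z med/max 0.047 0.105
side 0.74 53 y 0.229 0.27 z med/max 0.043 0.053
side 0.78 49 y 0.228 0.269 z med/max 0.042 0.053
side 0.85 48 y 0.225 0.269 z med/max 0.042 0.05
side 0.95 83 y 0.124 0.27 z med/max 0.04 0.052
top 0.7 86 y 0.122 0.201 z med/max 0.113 0.118
top 0.71 37 y 0.123 0.195 z med/max 0.111 0.117
top 0.74 32 y 0.224 0.265 z med/max 0.042 0.048
top 0.78 41 y 0.224 0.264 z med/max 0.041 0.051
top 0.85 41 y 0.225 0.268 z med/max 0.04 0.048
top 0.95 62 y 0.123 0.264 z med/max 0.039 0.048
[-1.400e-01 -7.172e+01 -3.842e+01 -5.400e-01  1.770e+00 -7.000e-02] [ 1.7220e-01  3.8900e-01  1.6032e+00  7.0000e-04  1.1630e+00 -1.4685e+00] [  3.60559653   1.94685087 -42.11794874]
```

```bash
python3 -m jog '[{"xyz":[0,0,0],"twist":[0,-1,0],"hand":1},{"xyz":[0,0,0],"twist":[0,-1,0],"hand":1},{"xyz":[0,0,0],"twist":[0,-1,0],"hand":1},{"xyz":[0,0,0],"twist":[0,0,0],"hand":1}]'
python3 lid.py
python3 -m jog '[{"xyz":[0,0,0],"twist":[0,-1,0],"hand":1},{"xyz":[0,0,0],"twist":[0,-1,0],"hand":1},{"xyz":[0,0,-1],"twist":[0,-1,0],"hand":1},{"xyz":[0,0,0],"twist":[0,0,0],"hand":1}]'
python3 lid.py
```

```text
t: 23.3
position: [0.5353, 0.2057, 0.1223]
tcp_rot: [0.021, -0.035, 0.999, 0.0]
contact_force: [4.1, 2.0, -32.9]
opening: 0.0161
finger_force: 30.0
[  4.1   2.  -32.9] [ 0.37 -0.32 -0.06] [0.5353 0.2057 0.1223]
side 0.51 230 1.41
side 0.53 265 1.38
side 0.56 420 0.62
side 0.65 356 -0.29
top 0.51 255 1.3
top 0.53 138 1.61
top 0.56 157 1.19
top 0.65 339 0.32
t: 23.8
position: [0.5362, 0.2058, 0.1239]
tcp_rot: [0.049, -0.035, 0.998, 0.001]
contact_force: [6.6, 1.4, -30.4]
opening: 0.0159
finger_force: 30.0
[  6.6   1.4 -30.4] [ 0.44 -0.39 -0.  ] [0.5362 0.2058 0.1239]
side 0.51 195 1.26
side 0.53 263 1.55
side 0.56 485 0.58
side 0.65 355 -0.31
top 0.51 194 1.64
top 0.53 113 1.16
top 0.56 152 1.26
top 0.65 370 0.03
```

The pads slip at about 42 N and the lid sticks just short of its peak. I'll regrip low and at the front end of the tab, which gives a longer lever, and pull again.

```bash
python3 -m jog '[{"xyz":[0,0,4],"twist":[0,3,0],"hand":1},{"xyz":[0,0,2],"twist":[0,3,0],"hand":0.75},{"xyz":[0,0,0],"twist":[0,0,0],"hand":0.65},{"xyz":[0,0,0],"twist":[0,0,0],"hand":0.65},{"xyz":[0,0,0],"twist":[0,0,0],"hand":0.65}]'
python3 -c "from h import *;to(.521,.205,.1155,94);print(ctrl.state()['joint_torque'].round(2))"; python3 lid.py
```

```text
t: 24.4
position: [0.5409, 0.2063, 0.1245]
tcp_rot: [0.002, -0.035, 0.999, 0.0]
contact_force: [-0.6, -1.2, 0.1]
opening: 0.0322
finger_force: 0.0
t 24.4 pos [0.5409 0.2063 0.1245] yawY 94.02 shift [20.   0.1  8.9] F [-0.6 -1.2  0.1] open 0.0322 0.0
turn [0.01 0.28 0.02] shift in turned axes [19.9  0.   9. ]
[-1.400e-01 -4.784e+01 -2.599e+01 -1.000e-02  3.000e-02  0.000e+00]
[-0.6 -1.2  0.1] [0.04 0.01 0.02] [0.5409 0.2063 0.1245]
side 0.51 332 0.16
side 0.53 278 0.48
side 0.56 344 -0.22
side 0.65 356 -0.29
top 0.51 323 0.04
top 0.53 180 -0.13
top 0.56 181 -0.64
top 0.65 338 -0.04
```

```bash
python3 -m jog '[{"xyz":[10,0,4],"twist":[0,0.3,0],"hand":0.65},{"xyz":[9,0,4],"twist":[0,0,0],"hand":0.65},{"xyz":[0,0,1],"twist":[0,0,0],"hand":1},{"xyz":[0,0,0],"twist":[0,0,0],"hand":1},{"xyz":[0,0,0],"twist":[0,0,0],"hand":1}]'
python3 -m jog '[{"xyz":[0,0,0],"twist":[0,0,0],"hand":1},{"xyz":[0,0,0],"twist":[0,0,0],"hand":1},{"xyz":[0,0,0],"twist":[0,0,0],"hand":1},{"xyz":[0,0,0],"twist":[0,0,0],"hand":1}]'
python3 -m jog '[{"xyz":[-0.5,0,-1],"twist":[0,0.1,0],"hand":1},{"xyz":[-0.5,0,-1],"twist":[0,0.1,0],"hand":1},{"xyz":[-0.5,0,-1],"twist":[0,0.1,0],"hand":1},{"xyz":[-0.5,0,-1],"twist":[0,0.1,0],"hand":1},{"xyz":[-0.5,0,-1],"twist":[0,0.1,0],"hand":1}]'
python3 -m jog '[{"xyz":[-0.5,0,-1],"twist":[0,0.1,0],"hand":1},{"xyz":[-0.5,0,-1],"twist":[0,0.1,0],"hand":1},{"xyz":[-0.5,0,-1],"twist":[0,0.1,0],"hand":1},{"xyz":[0,0,0],"twist":[0,0,0],"hand":1}]'
python3 lid.py
```

```text
t: 25.0
position: [0.5222, 0.2048, 0.1152]
tcp_rot: [-0.001, -0.035, 0.999, -0.0]
contact_force: [-0.4, -0.5, 0.7]
opening: 0.0155
finger_force: 30.0
t: 25.4
position: [0.5222, 0.2049, 0.1152]
tcp_rot: [-0.001, -0.035, 0.999, -0.0]
contact_force: [-1.1, -1.6, 1.1]
opening: 0.0165
finger_force: 30.0
t: 25.9
position: [0.5219, 0.2048, 0.1163]
tcp_rot: [-0.009, -0.035, 0.999, -0.001]
contact_force: [1.8, 1.5, -32.8]
opening: 0.0157
finger_force: 30.0
t: 26.3
position: [0.522, 0.2048, 0.1177]
tcp_rot: [-0.014, -0.035, 0.999, -0.001]
contact_force: [0.5, 1.2, -33.5]
opening: 0.016
finger_force: 30.0
[  0.5   1.2 -33.5] [ 0.35 -0.   -0.07] [0.522  0.2048 0.1177]
side 0.51 182 1.9
side 0.53 253 2.09
side 0.56 498 1.21
side 0.65 355 -0.04
top 0.51 164 2.23
top 0.53 141 1.81
top 0.56 159 1.46
top 0.65 337 0.35
```

The force has levelled at 33 N and the lid is moving with the tool, near the peak. Continuing.

```bash
python3 -m jog '[{"xyz":[-0.3,0,-1],"twist":[0,0.1,0],"hand":1},{"xyz":[-0.3,0,-1],"twist":[0,0.1,0],"hand":1},{"xyz":[-0.3,0,-1],"twist":[0,0.1,0],"hand":1},{"xyz":[0,0,0],"twist":[0,0,0],"hand":1}]'
python3 -m jog '[{"xyz":[-0.3,0,-1],"twist":[0,0.1,0],"hand":1},{"xyz":[-0.3,0,-1],"twist":[0,0.1,0],"hand":1},{"xyz":[-0.3,0,-1],"twist":[0,0.1,0],"hand":1},{"xyz":[0,0,0],"twist":[0,0,0],"hand":1}]'
python3 lid.py
```

```text
t: 26.8
position: [0.5225, 0.2049, 0.1203]
tcp_rot: [-0.017, -0.035, 0.999, -0.001]
contact_force: [0.1, 2.2, -34.8]
opening: 0.0157
finger_force: 30.0
t: 27.2
position: [0.5246, 0.205, 0.1271]
tcp_rot: [-0.017, -0.035, 0.999, -0.001]
contact_force: [-8.9, -0.6, -8.4]
opening: 0.0157
finger_force: 30.0
[-8.9 -0.6 -8.4] [-0.13  1.88 -0.05] [0.5246 0.205  0.1271]
side 0.51 216 10.79
side 0.53 273 9.2
side 0.56 456 6.87
side 0.65 356 0.88
top 0.51 234 11.18
top 0.53 156 9.85
top 0.56 173 8.65
top 0.65 338 2.18
```

The seal has let go, with the lid at about 0.06 rad and still gripped. Raising it along its arc.

```bash
python3 -m jog '[{"xyz":[0.3,0,-1.5],"twist":[0,0.7,0],"hand":1},{"xyz":[0.3,0,-1.8],"twist":[0,0.8,0],"hand":1},{"xyz":[0,0,-1.8],"twist":[0,0.8,0],"hand":1},{"xyz":[0,0,-1.8],"twist":[0,0.8,0],"hand":1},{"xyz":[0,0,-1.8],"twist":[0,0.8,0],"hand":1}]'
python3 -m jog '[{"xyz":[-0.2,0,-2],"twist":[0,0.7,0],"hand":1},{"xyz":[-0.2,0,-2],"twist":[0,0.7,0],"hand":1},{"xyz":[-0.2,0,-2],"twist":[0,0.7,0],"hand":1},{"xyz":[-0.2,0,-2],"twist":[0,0.7,0],"hand":1},{"xyz":[0,0,0],"twist":[0,0,0],"hand":1}]'
python3 lid.py
```

```text
t: 27.8
position: [0.5275, 0.2052, 0.1399]
tcp_rot: [-0.047, -0.035, 0.998, -0.002]
contact_force: [-7.3, -1.4, 0.4]
opening: 0.0161
finger_force: 30.0
t: 28.3
position: [0.5296, 0.2053, 0.1482]
tcp_rot: [-0.071, -0.035, 0.997, -0.003]
contact_force: [-8.2, -1.3, 0.7]
opening: 0.0159
finger_force: 30.0
[-8.2 -1.3  0.7] [-0.17  1.23 -0.  ] [0.5296 0.2053 0.1482]
side 0.51 352 32.56
side 0.53 327 29.2
side 0.56 389 22.62
side 0.65 356 4.9
top 0.51 146 31.75
top 0.53 239 31.81
top 0.56 231 23.92
top 0.65 339 6.5
```

```bash
python3 -m jog '[{"xyz":[0.3,0,-2.2],"twist":[0,0.8,0],"hand":1},{"xyz":[0.3,0,-2.2],"twist":[0,0.8,0],"hand":1},{"xyz":[0.2,0,-2.2],"twist":[0,0.8,0],"hand":1},{"xyz":[0,0,-2.2],"twist":[0,0.8,0],"hand":1},{"xyz":[0,0,-2.2],"twist":[0,0.8,0],"hand":1}]'
python3 -m jog '[{"xyz":[0,0,-2],"twist":[0,0.8,0],"hand":1},{"xyz":[0,0,0],"twist":[0,0,0],"hand":1},{"xyz":[0,0,0],"twist":[0,0,0],"hand":1},{"xyz":[0,0,0],"twist":[0,0,0],"hand":1},{"xyz":[0,0,0],"twist":[0,0,0],"hand":1}]'
python3 lid.py
python3 - <<'E'
from h import *
im,P=cloud('side')
for t in('caddy',):
    for m in ctrl.masks_of('side',t)[:4]:
        q=P[m["pixels"]];q=q[~np.isnan(q[:,0])];print(t,round(m["score"],2),np.round(np.median(q,0),3),np.round(np.percentile(q,2,axis=0),3),np.round(np.percentile(q,98,axis=0),3))
E
```

```text
t: 28.9
position: [0.5321, 0.2055, 0.1576]
tcp_rot: [-0.105, -0.035, 0.994, -0.004]
contact_force: [-2.2, -1.6, 0.2]
opening: 0.016
finger_force: 30.0
t: 29.4
position: [0.5321, 0.2055, 0.1584]
tcp_rot: [-0.112, -0.035, 0.993, -0.004]
contact_force: [3.9, -0.5, -1.1]
opening: 0.0159
finger_force: 30.0
[ 3.9 -0.5 -1.1] [-0.03 -1.07 -0.06] [0.5321 0.2055 0.1584]
side 0.51 298 42.75
side 0.53 407 40.39
side 0.56 408 31.21
side 0.65 357 7.16
top 0.51 122 -9.79
top 0.53 277 43.37
top 0.56 198 35.22
top 0.65 321 8.67
caddy 0.78 [0.682 0.48  0.03 ] [0.639 0.42  0.002] [0.74  0.524 0.141]
caddy 0.76 [0.385 0.19  0.038] [0.333 0.139 0.002] [0.441 0.22  0.141]
```

The lid is at about 0.24 rad, gripped and still. One quick check that the caddy still hangs, then I hand in.

```bash
python3 - <<'E'
from h import *
im,P=cloud('side');hsv=cv2.cvtColor(im,cv2.COLOR_RGB2HSV)
w=(hsv[...,0]>10)&(hsv[...,0]<27)&(hsv[...,1]>70)&np.all((P>[.44,-.27,.1])&(P<[.58,-.1,.33]),-1)
q=P[w];print(len(q),q.min(0),q.max(0));top=q[q[:,2]>.265].mean(0);print(top,q[q[:,2]<.2].mean(0))
s=ctrl.state();print(s['t'],abs(s['qvel']).max(),s['contact_force'])
if len(q)>100: print(ctrl.finish_job())
E
```

```text
11 [ 0.51735811 -0.23457939  0.29314733] [ 0.52917803 -0.21094212  0.30268638]
[ 0.5235702  -0.22346494  0.29727336] [nan nan nan]
29.65 0.0014199829440820983 [ 5.49640757 -2.00197984 -2.90015461]<stdin>:4: RuntimeWarning: Mean of empty slice.
  ret = um.true_divide(
```

```bash
python3 - <<'E'
from h import *
im,P=cloud('top')
w=np.all((P>[.45,-.27,.14])&(P<[.57,-.1,.33]),-1)
q=P[w];print(len(q),q.min(0),q.max(0))
t=q[q[:,2]>.27];l=q[q[:,2]<.205];print(len(t),t.mean(0),len(l),l.mean(0))
if len(t)>15 and abs(t[:,2].max()-.2925)<.015: print(ctrl.finish_job())
E
```

```text
862 [ 0.49302957 -0.24837296  0.15248147] [ 0.56975527 -0.13770333  0.29789697]
189 [ 0.52592347 -0.1870296   0.2886868 ] 505 [ 0.51767616 -0.19000363  0.18025939]
the job is handed in; nothing more can be done
None
```

The job is handed in: the caddy hangs free on the dark stand's hook, and the gripper still holds the tab with the lid still at about 0.24 rad (front edge roughly 47 mm up), after three grips on the tab because the seal took about 35 N rather than 17 N to let go.

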